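# Close-pack hex fittings in a parts tray

## Task

Put the two loose hex fittings, stems up, into the parts tray as a second row against the three already there: one in each of the two notches of the row, flat on the tray floor, so that all five are close-packed with their flats touching and no real gaps. Do not knock any fitting over, and leave the piston, spanner and jar where they are.

Things in the scene. Friction and masses are not known exactly. Their poses are not given: they have to be found in the camera images.
- tray: grey steel parts tray fixed to the bench, open on top. Origin: centre of its underside. Inside 165 mm along its x and 169 mm along its y, walls 4 mm thick and 22 mm high over the underside, floor 4 mm thick (the fittings' undersides are 4 mm above the origin). x points across the tray to the wall along which the row of three stands
- row_a_mid (a point): fitting at the tray's -y end of the row of three already in the tray; the same shape and axes as loose_1_mid, point at its centre. The row stands free along the tray's +x wall at about 56 mm pitch, x axes along the tray's x (corners to the wall), flats facing the next fitting
- row_b_mid (a point): the middle fitting of the row, as row_a
- row_c_mid (a point): the fitting at the tray's +y end of the row, as row_a
- loose_1_mid (a point): loose fitting on the bench, to be packed; a steel hydraulic fitting standing upright: a hexagonal foot 55 mm across flats (63.5 mm across corners) and 24 mm high, with a round threaded stem 28 mm in diameter rising 42 mm from its middle (66 mm high in all), 0.3 to 0.65 kg. The point is its centre, 33 mm above its underside; z up its stem, y through two opposite flats, x through two opposite corners
- loose_2_mid (a point): the other loose fitting on the bench, the same shape
- piston: bystander: aluminium engine piston standing on the bench, 90 mm in diameter, 78 mm high, origin under its centre
- wrench: bystander: steel spanner lying flat on the bench, about 180 mm long along its x, origin at its middle
- jar: bystander: closed amber jar with white cap, 64 mm in diameter, 85 mm high, origin under its centre
Mind the look-alikes: they are no part of the job. Leave any pink look-alike of the part that bears loose_2_mid alone.

How it is judged (in metres and radians):
At the end, for the whole second after the job is handed in: All five stand upright (0.08 rad), at rest, on the tray floor, flats lined up with the row within 0.17 rad (any of six ways round); one new fitting in each notch, and the centres of all touching neighbours (in the row, between the two new, each new one and its two row ones) under 58.5 mm apart (angle between each of row_a_mid, row_b_mid, row_c_mid, loose_1_mid, loose_2_mid's own z axis and vertical below 0.08 rad and z of row_a_mid in the frame of tray between 0.033 and 0.041 m and (angle between the x axis of row_a_mid and the x axis of tray, either way round below 0.17 rad or angle between the x axis of row_a_mid and the x axis of tray, either way round between 0.877 and 1.217 rad) and z of row_b_mid in the frame of tray between 0.033 and 0.041 m and (angle between the x axis of row_b_mid and the x axis of tray, either way round below 0.17 rad or angle between the x axis of row_b_mid and the x axis of tray, either way round between 0.877 and 1.217 rad) and z of row_c_mid in the frame of tray between 0.033 and 0.041 m and (angle between the x axis of row_c_mid and the x axis of tray, either way round below 0.17 rad or angle between the x axis of row_c_mid and the x axis of tray, either way round between 0.877 and 1.217 rad) and z of loose_1_mid in the frame of tray between 0.033 and 0.041 m and (angle between the x axis of loose_1_mid and the x axis of tray, either way round below 0.17 rad or angle between the x axis of loose_1_mid and the x axis of tray, either way round between 0.877 and 1.217 rad) and z of loose_2_mid in the frame of tray between 0.033 and 0.041 m and (angle between the x axis of loose_2_mid and the x axis of tray, either way round below 0.17 rad or angle between the x axis of loose_2_mid and the x axis of tray, either way round between 0.877 and 1.217 rad) and horizontal distance between row_a_mid and row_b_mid below 0.0585 m and horizontal distance between row_b_mid and row_c_mid below 0.0585 m and horizontal distance between loose_1_mid and loose_2_mid below 0.0585 m and ((horizontal distance between loose_1_mid and row_a_mid below 0.0585 m and horizontal distance between each of loose_1_mid, loose_2_mid and row_b_mid below 0.0585 m and horizontal distance between loose_2_mid and row_c_mid below 0.0585 m) or (horizontal distance between loose_2_mid and row_a_mid below 0.0585 m and horizontal distance between each of loose_2_mid, loose_1_mid and row_b_mid below 0.0585 m and horizontal distance between loose_1_mid and row_c_mid below 0.0585 m)) and linear speed of each of row_a, row_b, row_c, loose_1, loose_2 below 0.02 m/s).
It fails at once if a fitting is knocked over (angle between any of row_a_mid, row_b_mid, row_c_mid, loose_1_mid, loose_2_mid's own z axis and vertical above 0.6 rad).
It fails at once if a bystander is moved more than 30 mm (distance of any of piston, wrench, jar from where it was at the start of the episode above 0.03 m).
It also fails if it takes over 61 s, if anything falls off the work surface, if the arm or the gripper's body presses on something with over 40 N, if the wrist force passes 120 N, or if a joint passes its speed limit or range.

## Robot

A 6-joint arm with a two-finger parallel gripper is mounted at the origin on the work surface. World frame = base frame: x ahead of the robot, y to its left, z up, the work surface at z = 0. Lengths are in mm, angles in rad, forces in N, time in s.
With the tool pointing down it reaches from about 300 to 775 mm from the base axis. Payload 14.6 kg.
Tool frame: the origin (TCP) lies midway between the tips of the shut fingers; the grasp point (between the pads) lies 19 mm behind it; y points along the fingers, z is the direction in which the jaws open and shut, and the axes are right-handed (so a half turn about y gives the same grasp; the last joint's range is limited). The gripper opens to 85 mm and grips with 20 to 120 N. Pads are 22 mm wide; open, the fingers measure 114 mm over their backs; the gripper's body (76 mm by 85 mm) begins 54 mm behind the grasp point. The pads swing forward as they close: fully open they stand 13 mm farther back than shut.
Start: joints at [-1.376, 0.3, 1.521, -0, 1.321, -0.067], TCP at [142.344, -531.251, 231.281] pointing down, gripper open.
Joint ranges: [-3.03, 3.03], [-0.79, 2.21], [0.23, 2.52], [-1.04, 4.18], [0, 3.07], [-2.55, 2.55]. Speed limits (rad/s): [2.22, 2.22, 2.57, 3.14, 3.14, 3.14].

## Interface

Orientations are given as a rotation vector (axis times angle).
In Python, from plant import read_state, snapshot, camera_info, sign_off gives the robot as it stands. The module is installed in compiled form; this text tells all that it offers.
- The arm moves only by the tool jog_arm, never from a script. Its argument "plan" is a list of rows, each an object of numbers: "fingers": the closure, from -1 (fully open) to 1 (shut), so that 0 is half open; "tx", "ty", "tz": the shift along the tool's x, y, z in mm; "rx", "ry", "rz": the turn, a rotation vector about the tool's x, y, z in rad. A call has 1 to 8 rows; each row shifts and turns the commanded pose from where the row before left it, along the tool's axes as they then stand; what a row does not reach is not made up. A row lasts 1/10 s, in which the tool goes at most 50 mm and 8.59 degrees, less where a joint would pass 70% of its speed; a pose out of reach is approached as far as the arm can. A call is refused whole if a number of a shift passes 50 or a number of a turn 0.15, either way. A call with a gripper value outside its range is refused whole. The fingers move at their own pace and stop on an object; the grip force is fixed at half the most. Time passes only in rows, so rows that do not move let the fingers close. It gives the time, the measured TCP pose, the force and the opening at its end, in the units of the state.
- read_state(): the state, without advancing time (a new reading comes with each control period).
- snapshot(name): name is "side" or "top" or "wrist"; returns the picture (400x640x3 uint8, blue, green, red); there is no depth.
- camera_info(name): a dict with "fx", "fy", "cx", "cy" (pixels), "k1" (the pictures are not rectified: a ray, as slopes to the right and down, at radius r is drawn at 1 + k1 r^2 times it, then the intrinsics apply), "world_from_camera" (4x4, takes a point from camera to world coordinates). Camera axes: x right, y down, z forward; pixel columns grow to the right and rows downward; lengths in mm; the calibration is good to about 2 mm. A picture is of the moment at which its call begins: read the wrist's pose just before it. camera_info takes no time and is no camera call; for the wrist camera it gives the pose at the moment of the call.
- sign_off(): hands the job in, once; it reports no verdict.
The state is a dict: "clock": time; "joint_pos": joint angles; "qd": joint speeds; "effort": joint torques, N m; "tcp_pos": TCP position; "tcp_rot": TCP orientation; "contact_force": force on the tool from outside, world axes, zero at the start; "moment": the same for the moment, N m; "grip_width": finger opening in mm.
Only numpy, scipy, OpenCV 4.12 (cv2) and the standard library are available. Lean on these libraries where they do the work, as an engineer would, in place of code of your own. Each camera call takes 0.05 s, during which the arm holds its last target. There are 200 camera calls.

## Working session

There is one attempt and no reset: what is moved stays moved. The work goes in short steps, Python scripts to look and compute and a tool call to move; the robot and the scene stay as the last step left them, time stands still between calls to the robot, and variables do not carry over. Pictures are saved under pics/ and viewed, about 8 in all and at most 12, crops included, and the job is handed in when it is done.

Besides the shell and the picture viewer there is one more tool, called after "Request:" as name([rows], argument=value, ...), one row to a line, values as JSON. jog_arm: Moves the arm, as the interface text tells. Its arguments: {"type":"object","properties":{"plan":{"type":"array"}},"required":["plan"]}

```bash
mkdir -p pics; python3 - <<'E'
from plant import *
import cv2,json
s=read_state();print({k:s[k] for k in('clock','tcp_pos','tcp_rot','grip_width')})
for n in('side','top'):
    c=camera_info(n);print(n,c);cv2.imwrite(f'pics/{n}0.png',snapshot(n))
E
```

```text
{'clock': 0.0, 'tcp_pos': array([ 142.29573077, -531.02936821,  230.71176185]), 'tcp_rot': array([-0.27417177,  2.08297185, -2.08054941]), 'grip_width': 84.94516146417367}
side {'fx': 407.0702192467466, 'fy': 407.0702192467466, 'cx': 315.61174649386504, 'cy': 198.5063705590025, 'k1': -0.08391636936523285, 'world_from_camera': array([[-7.54096066e-01, -4.01606654e-01,  5.19664524e-01,
        -8.42487737e+01],
       [-6.56673631e-01,  4.74195972e-01, -5.86445158e-01,
         7.63048730e+02],
       [-1.09025466e-02, -7.83485976e-01, -6.21313817e-01,
         8.70469750e+02],
       [ 0.00000000e+00,  0.00000000e+00,  0.00000000e+00,
         1.00000000e+00]])}
top {'fx': 467.2876356855982, 'fy': 467.2876356855982, 'cx': 324.7353196789571, 'cy': 192.62952474136233, 'k1': -0.015304133062741589, 'world_from_camera': array([[-1.52608008e-02, -9.82610007e-01,  1.85053189e-01,
         3.94632402e+02],
       [-9.99726757e-01,  1.17174095e-02, -2.02265473e-02,
         3.62241499e+00],
       [ 1.77064638e-02, -1.85311297e-01, -9.82520333e-01,
         1.18359195e+03],
       [ 0.00000000e+00,  0.00000000e+00,  0.00000000e+00,
         1.00000000e+00]])}
```

View pics/top0.png

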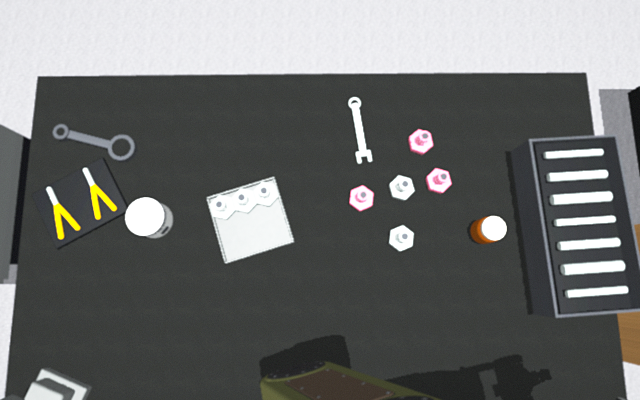

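View pics/side0.png

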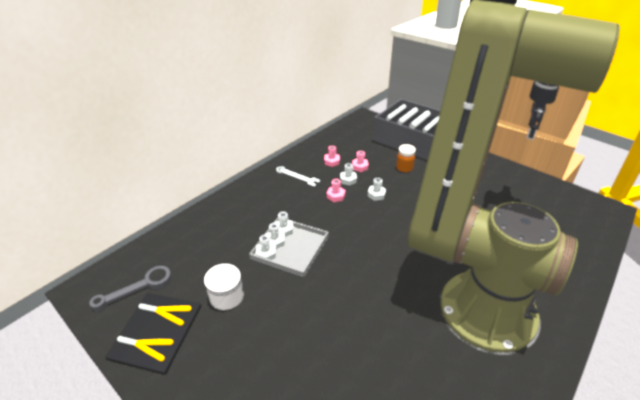

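The top view shows the tray at about (250,220) with its row along the far edge, and loose white fittings at (402,187) and (401,238). The pink look-alikes are at (362,198), (439,181) and (421,141). The jar is at (488,230). The side view agrees with this.

```bash
cat > h.py <<'E'
import numpy as np,cv2
from plant import *
def ray2plane(ci,uv,z):
    uv=np.atleast_2d(np.asarray(uv,float))
    K=np.array([[ci['fx'],0,ci['cx']],[0,ci['fy'],ci['cy']],[0,0,1]])
    p=cv2.undistortPoints(uv.reshape(-1,1,2),K,np.array([ci['k1'],0,0,0])).reshape(-1,2)
    T=np.asarray(ci['world_from_camera']);d=np.c_[p,np.ones(len(p))]@T[:3,:3].T;o=T[:3,3]
    return o+d*((z-o[2])/d[:,2])[:,None]
def proj(ci,P):
    T=np.linalg.inv(np.asarray(ci['world_from_camera']));c=np.atleast_2d(P)@T[:3,:3].T+T[:3,3]
    s=c[:,:2]/c[:,2:];r2=(s**2).sum(1,keepdims=True)
    return s*(1+ci['k1']*r2)*[ci['fx'],ci['fy']]+[ci['cx'],ci['cy']]
E
python3 - <<'E'
from h import *
im=cv2.imread('pics/top0.png');ci=camera_info('top')
g=im.min(2);m=(g>110).astype(np.uint8)*255;m[:80]=0;m[300:]=0
cs,_=cv2.findContours(m,cv2.RETR_EXTERNAL,cv2.CHAIN_APPROX_NONE)
for c in cs:
    a=cv2.contourArea(c)
    if a<150: continue
    x,y,w,h=cv2.boundingRect(c)
    if not(190<x<450):continue
    mu=cv2.moments(c);print(a,(mu['m10']/a,mu['m01']/a),ray2plane(ci,(mu['m10']/a,mu['m01']/a),20)[0].round(1))
    if a>3000:
        print(cv2.minAreaRect(c)); print(ray2plane(ci,cv2.boxPoints(cv2.minAreaRect(c)),22).round(1))
def up(x,y,w,h,s): return cv2.resize(im[y:y+h,x:x+w],None,fx=s,fy=s,interpolation=cv2.INTER_CUBIC)
cv2.imwrite('pics/c0.png',np.hstack([up(200,170,100,100,4),up(345,165,100,100,4)]))
E
```

```text
467.0 (401.0524625267666, 237.70413990007137) [ 497.  -209.2   20. ]
430.0 (361.1139534883721, 197.5418604651163) [ 600.  -112.3   20. ]
4946.0 (249.37868985038415, 219.53885294514083) [547.6 169.2  20. ]
((249.0216064453125, 219.57028198242188), (70.06596374511719, 73.66851806640625), 72.89727020263672)
[[606.1 285.   22. ]
 [659.9 108.3  22. ]
 [489.3  56.5  22. ]
 [438.5 229.2  22. ]]
449.5 (401.4449388209121, 187.21282906933627) [ 625.5 -216.1   20. ]
411.5 (438.73349534224377, 179.96921830700688) [ 643.3 -312.8   20. ]
400.5 (420.662505201831, 140.65002080732415) [ 748.4 -271.9   20. ]
583.5 (358.970579834333, 130.33019137389314) [ 777.8 -112.    20. ]
```

View pics/c0.png

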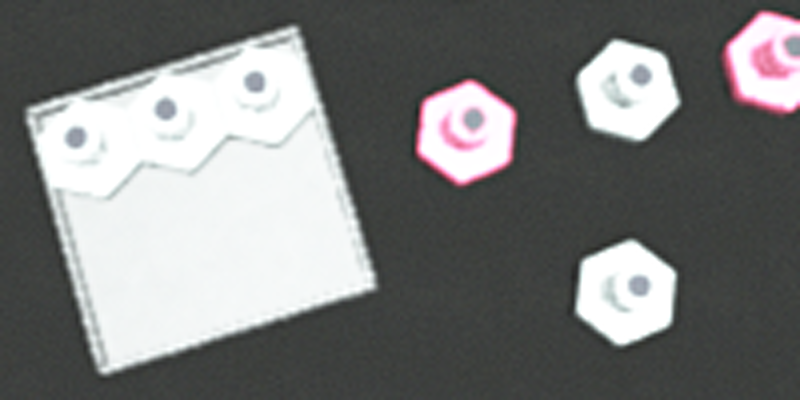

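The crop shows the three row stems near the tray's far wall. The two white loose hexes have their stems at about (505,184) and (505,236). I'll measure all of them, plus the tool axes.

```bash
cat >> h.py <<'E'
from scipy.spatial.transform import Rotation as R
def hexang(P):
    "corner direction mod 60 deg from contour points on plane"
    A=cv2.moments(P.astype(np.float32).reshape(-1,1,2))
    c=np.array([A['m10'],A['m01']])/A['m00']
    d=P-c;Q=np.r_[d,d[:1]];L=np.linalg.norm(np.diff(Q,axis=0),axis=1);M=(Q[1:]+Q[:-1])/2
    r=np.linalg.norm(M,axis=1);th=np.arctan2(M[:,1],M[:,0])
    return c,np.degrees(np.angle((L*r**6*np.exp(6j*th)).sum()))/6
def tool():
    s=read_state();M=R.from_rotvec(s['tcp_rot']).as_matrix();return s,M
E
python3 - <<'E'
from h import *
im=cv2.imread('pics/top0.png');ci=camera_info('top')
s,M=tool();print(M.round(2))
m=(im.min(2)>110).astype(np.uint8)
g=im.max(2).astype(int)
for n,(x0,y0),z in[('a?',(219,204),70),('b',(241,197),70),('c',(264,190),70),('L1',(405,184+0),66),('L2',(404,236),66)]:
    w=g[y0-5:y0+6,x0-5:x0+6]; W=np.clip(195-w,0,None)*1.; yy,xx=np.mgrid[y0-5:y0+6,x0-5:x0+6]
    u=(xx*W).sum()/W.sum(),(yy*W).sum()/W.sum();print(n,np.round(u,1),ray2plane(ci,u,z)[0].round(1),w.min())
cs,_=cv2.findContours(m,cv2.RETR_EXTERNAL,cv2.CHAIN_APPROX_NONE)
for c in cs:
    x,y,w,h=cv2.boundingRect(c)
    if 385<x<395 and 170<y<230 and cv2.contourArea(c)>300: print(hexang(ray2plane(ci,c.reshape(-1,2),20)[:,:2]))
E
```

```text
[[-0.97 -0.    0.26]
 [-0.26  0.   -0.97]
 [-0.   -1.   -0.  ]]
a? [218.5 203.9] [579.8 236.8  70. ] 166
b [241.  196.8] [596.5 183.2  70. ] 170
c [263.4 190.2] [612.1 129.1  70. ] 168
L1 [404.7 183.5] [ 625.5 -215.9   66. ] 166
L2 [404.5 236.1] [ 496.7 -209.3   66. ] 176
(array([ 497.10564059, -209.24286465]), np.float64(-8.265916752560974))
(array([ 625.65360195, -216.08935058]), np.float64(14.055235901013956))
```

```bash
cat >> h.py <<'E'
def go(x,y,z,yaw):
    "print turn ry and then tool shift (after the turn) to reach pose with tool z at yaw deg"
    s,M=tool();cur=np.degrees(np.arctan2(M[1,2],M[0,2]))
    ry=-np.radians((yaw-cur+180)%360-180)
    M2=M@R.from_rotvec([0,ry,0]).as_matrix()
    d=M2.T@(np.array([x,y,z])-s['tcp_pos'])
    print('t',round(s['clock'],2),'tcp',s['tcp_pos'].round(1),'yaw',cur.round(2),'tilt',M[:,1].round(3),'w',round(s['grip_width'],1),'F',np.round(s['contact_force'],1));print('ry',ry.round(3),'shift',d.round(1))
E
python3 -c "
from h import *
go(497,-209.3,130,-68.3)"
```

```text
t 0.1 tcp [ 142.3 -531.1  230.8] yaw -75.0 tilt [-0.     0.001 -1.   ] w 85.3 F [-0.3  0.9  0.1]
ry -0.117 shift [-448.5  101.1 -167.7]
```

Request:
jog_arm([
  {"ry": -0.117,"fingers": -1},
  {"tx": -37.4,"tz": -14,"fingers": -1},
  {"tx": -37.4,"tz": -14,"fingers": -1},
  {"tx": -37.4,"tz": -14,"fingers": -1},
  {"tx": -37.4,"tz": -14,"fingers": -1},
  {"tx": -37.4,"tz": -14,"fingers": -1},
  {"tx": -37.4,"tz": -14,"fingers": -1},
  {"tx": -37.4,"tz": -14,"fingers": -1},
])

```text
schema error: expected keys fingers, tx, ty, tz, rx, ry, rz
```

Request:
jog_arm([
  {"tx": -37.4,"tz": -14,"ty": 10,"fingers": -1},
  {"tx": -37.4,"tz": -14,"ty": 20,"fingers": -1},
  {"tx": -37.4,"tz": -14,"ty": 20,"fingers": -1},
  {"tx": -37.4,"tz": -14,"ty": 20,"fingers": -1},
  {"tx": -37.4,"tz": -14,"ty": 10,"fingers": -1},
  {"fingers": -1},
  {"fingers": -1},
  {"fingers": -1},
])

```text
schema error: expected keys fingers, tx, ty, tz, rx, ry, rz
```

```bash
python3 -c "
from h import *
go(497,-209.3,130,-68.3)
ci=camera_info('wrist');cv2.imwrite('pics/w1.png',snapshot('wrist'))
print(ci['world_from_camera'].round(2));print(proj(ci,[[497,-209.3,66],[497,-209.3,24]]))"
```

```text
t 0.1 tcp [ 142.3 -531.1  230.8] yaw -75.0 tilt [-0.     0.001 -1.   ] w 85.3 F [-0.3  0.9  0.1]
ry -0.117 shift [-448.5  101.1 -167.7]
[[ 2.6000e-01 -9.2000e-01 -2.9000e-01  2.1715e+02]
 [-9.7000e-01 -2.5000e-01 -8.0000e-02 -5.1176e+02]
 [ 0.0000e+00  3.0000e-01 -9.6000e-01  3.7350e+02]
 [ 0.0000e+00  0.0000e+00  0.0000e+00  1.0000e+00]]
[[ 112.32225132 -191.49503532]
 [ 102.48747114 -222.52521008]]
```

View pics/w1.png

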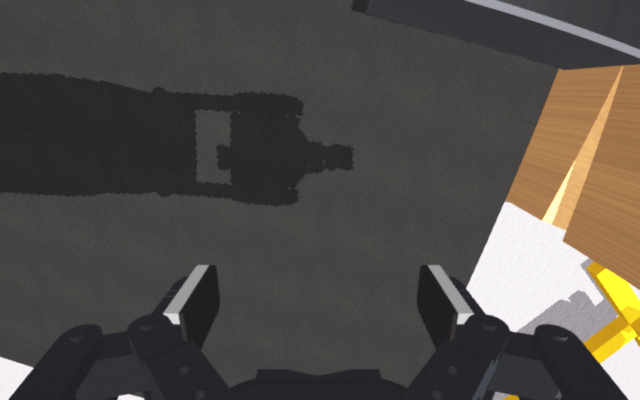

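All keys are required in each row, so nothing has moved. The wrist picture shows only bench and the two fingertips, at about (200,290) and (440,290).

Request:
jog_arm([
  {"tx": 0,"ty": 0,"tz": 0,"rx": 0,"ry": -0.117,"rz": 0,"fingers": -1},
  {"tx": -37.4,"ty": 0,"tz": -14,"rx": 0,"ry": 0,"rz": 0,"fingers": -1},
  {"tx": -37.4,"ty": 0,"tz": -14,"rx": 0,"ry": 0,"rz": 0,"fingers": -1},
  {"tx": -37.4,"ty": 0,"tz": -14,"rx": 0,"ry": 0,"rz": 0,"fingers": -1},
  {"tx": -37.4,"ty": 0,"tz": -14,"rx": 0,"ry": 0,"rz": 0,"fingers": -1},
  {"tx": -37.4,"ty": 0,"tz": -14,"rx": 0,"ry": 0,"rz": 0,"fingers": -1},
  {"tx": -37.4,"ty": 0,"tz": -14,"rx": 0,"ry": 0,"rz": 0,"fingers": -1},
  {"tx": -37.4,"ty": 0,"tz": -14,"rx": 0,"ry": 0,"rz": 0,"fingers": -1},
])

```text
clock: 0.95
tcp_pos: [350.3, -342.1, 231.2]
tcp_rot: [-0.386, 2.014, -2.014]
contact_force: [-0.4, -0.5, 0.2]
grip_width: 85.4
```

Request:
jog_arm([
  {"tx": -37.4,"ty": 10,"tz": -14,"rx": 0,"ry": 0,"rz": 0,"fingers": -1},
  {"tx": -37.4,"ty": 20,"tz": -14,"rx": 0,"ry": 0,"rz": 0,"fingers": -1},
  {"tx": -37.4,"ty": 20,"tz": -14,"rx": 0,"ry": 0,"rz": 0,"fingers": -1},
  {"tx": -37.4,"ty": 20,"tz": -14,"rx": 0,"ry": 0,"rz": 0,"fingers": -1},
  {"tx": -37.4,"ty": 20,"tz": -14,"rx": 0,"ry": 0,"rz": 0,"fingers": -1},
  {"tx": 0,"ty": 10,"tz": 0,"rx": 0,"ry": 0,"rz": 0,"fingers": -1},
  {"tx": 0,"ty": 0,"tz": 0,"rx": 0,"ry": 0,"rz": 0,"fingers": -1},
  {"tx": 0,"ty": 0,"tz": 0,"rx": 0,"ry": 0,"rz": 0,"fingers": -1},
])

```text
clock: 1.75
tcp_pos: [496.8, -209.8, 131.7]
tcp_rot: [-0.386, 2.014, -2.015]
contact_force: [-0.5, -1.0, 0.9]
grip_width: 85.3
```

```bash
python3 -c "
from h import *
go(497,-209.3,130,-68.3)
ci=camera_info('wrist');cv2.imwrite('pics/w2.png',snapshot('wrist'))
print(proj(ci,[[497,-209.3,66],[497,-209.3,24]]))"
```

```text
t 1.75 tcp [ 496.8 -209.8  131.7] yaw -68.33 tilt [-0. -0. -1.] w 85.3 F [-0.5 -1.   0.9]
ry -0.0 shift [-0.3  1.7 -0.4]
[[315.76602244 222.62255832]
 [316.01148146 203.40064101]]
```

View pics/w2.png

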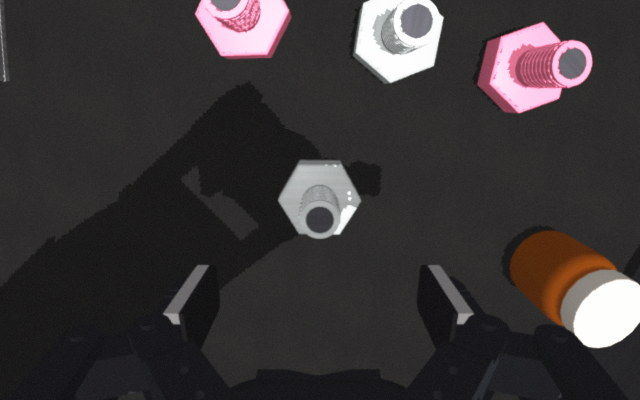

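The stem top is at (320,218), centred between the fingers at (200) and (440). The hex corners at (278,200) and (360,200) are level with the jaws, so the yaw is right. Descending to grip.

Request:
jog_arm([
  {"tx": 0,"ty": 25,"tz": 0,"rx": 0,"ry": 0,"rz": 0,"fingers": -1},
  {"tx": 0,"ty": 25,"tz": 0,"rx": 0,"ry": 0,"rz": 0,"fingers": -1},
  {"tx": 0,"ty": 25,"tz": 0,"rx": 0,"ry": 0,"rz": 0,"fingers": -1},
  {"tx": 0,"ty": 15,"tz": 0,"rx": 0,"ry": 0,"rz": 0,"fingers": -1},
  {"tx": 0,"ty": 10,"tz": 0,"rx": 0,"ry": 0,"rz": 0,"fingers": -1},
  {"tx": 0,"ty": 0,"tz": 0,"rx": 0,"ry": 0,"rz": 0,"fingers": -1},
  {"tx": 0,"ty": 0,"tz": 0,"rx": 0,"ry": 0,"rz": 0,"fingers": 1},
  {"tx": 0,"ty": 0,"tz": 0,"rx": 0,"ry": 0,"rz": 0,"fingers": 1},
])

```text
clock: 2.6
tcp_pos: [497.7, -209.6, 32.4]
tcp_rot: [-0.384, 2.013, -2.015]
contact_force: [-0.2, -0.0, 0.3]
grip_width: 58.8
```

Request:
jog_arm([
  {"tx": 0,"ty": 0,"tz": 0,"rx": 0,"ry": 0,"rz": 0,"fingers": 1},
  {"tx": 0,"ty": 0,"tz": 0,"rx": 0,"ry": 0,"rz": 0,"fingers": 1},
  {"tx": 0,"ty": 0,"tz": 0,"rx": 0,"ry": 0,"rz": 0,"fingers": 1},
  {"tx": 0,"ty": 0,"tz": 0,"rx": 0,"ry": 0,"rz": 0,"fingers": 1},
  {"tx": 0,"ty": 0,"tz": 0,"rx": 0,"ry": 0,"rz": 0,"fingers": 1},
  {"tx": 0,"ty": 0,"tz": 0,"rx": 0,"ry": 0,"rz": 0,"fingers": 1},
])

```text
clock: 3.2
tcp_pos: [497.5, -209.3, 31.9]
tcp_rot: [-0.385, 2.013, -2.014]
contact_force: [-0.9, 0.0, 6.2]
grip_width: 26.4
```

Request:
jog_arm([
  {"tx": 0,"ty": -15,"tz": 0,"rx": 0,"ry": 0,"rz": 0,"fingers": 1},
  {"tx": 0,"ty": -30,"tz": 0,"rx": 0,"ry": 0,"rz": 0,"fingers": 1},
  {"tx": 0,"ty": -40,"tz": 0,"rx": 0,"ry": 0,"rz": 0,"fingers": 1},
  {"tx": 0,"ty": -25,"tz": 0,"rx": 0,"ry": 0,"rz": 0,"fingers": 1},
  {"tx": 0,"ty": 0,"tz": 0,"rx": 0,"ry": -0.145,"rz": 0,"fingers": 1},
  {"tx": 0,"ty": 0,"tz": 0,"rx": 0,"ry": -0.145,"rz": 0,"fingers": 1},
  {"tx": 0,"ty": 0,"tz": 0,"rx": 0,"ry": -0.146,"rz": 0,"fingers": 1},
  {"tx": 0,"ty": 0,"tz": 0,"rx": 0,"ry": 0,"rz": 0,"fingers": 1},
])

```text
clock: 4.0
tcp_pos: [497.1, -209.1, 141.9]
tcp_rot: [-0.753, 1.739, -1.739]
contact_force: [-0.8, 0.2, -2.9]
grip_width: 26.7
```

```bash
python3 -c "
from h import *
go(535,194,142,-43.3)"
```

```text
t 4.0 tcp [ 497.1 -209.1  141.9] yaw -43.17 tilt [ 0. -0. -1.] w 26.7 F [-0.8  0.2 -2.9]
ry 0.002 shift [-3.193e+02 -1.000e-01 -2.488e+02]
```

Request:
jog_arm([
  {"tx": -15,"ty": 0,"tz": -11.7,"rx": 0,"ry": 0,"rz": 0,"fingers": 1},
  {"tx": -27,"ty": 0,"tz": -21,"rx": 0,"ry": 0,"rz": 0,"fingers": 1},
  {"tx": -27,"ty": 0,"tz": -21,"rx": 0,"ry": 0,"rz": 0,"fingers": 1},
  {"tx": -27,"ty": 0,"tz": -21,"rx": 0,"ry": 0,"rz": 0,"fingers": 1},
  {"tx": -27,"ty": 0,"tz": -21,"rx": 0,"ry": 0,"rz": 0,"fingers": 1},
  {"tx": -27,"ty": 0,"tz": -21,"rx": 0,"ry": 0,"rz": 0,"fingers": 1},
  {"tx": -27,"ty": 0,"tz": -21,"rx": 0,"ry": 0,"rz": 0,"fingers": 1},
  {"tx": -27,"ty": 0,"tz": -21,"rx": 0,"ry": 0,"rz": 0,"fingers": 1},
])

```text
clock: 4.8
tcp_pos: [521.5, 49.5, 141.8]
tcp_rot: [-0.747, 1.744, -1.744]
contact_force: [-0.3, -0.7, -3.2]
grip_width: 26.7
```

Request:
jog_arm([
  {"tx": -27,"ty": 0,"tz": -21,"rx": 0,"ry": 0,"rz": 0,"fingers": 1},
  {"tx": -27,"ty": 0,"tz": -21,"rx": 0,"ry": 0,"rz": 0,"fingers": 1},
  {"tx": -27,"ty": 0,"tz": -21,"rx": 0,"ry": 0,"rz": 0,"fingers": 1},
  {"tx": -22,"ty": 0,"tz": -17,"rx": 0,"ry": 0,"rz": 0,"fingers": 1},
  {"tx": -12.3,"ty": 0,"tz": -10,"rx": 0,"ry": 0,"rz": 0,"fingers": 1},
  {"tx": 0,"ty": 0,"tz": 0,"rx": 0,"ry": 0,"rz": 0,"fingers": 1},
  {"tx": 0,"ty": 0,"tz": 0,"rx": 0,"ry": 0,"rz": 0,"fingers": 1},
  {"tx": 0,"ty": 0,"tz": 0,"rx": 0,"ry": 0,"rz": 0,"fingers": 1},
])

```text
clock: 5.6
tcp_pos: [535.3, 192.7, 141.4]
tcp_rot: [-0.75, 1.742, -1.742]
contact_force: [0.5, -0.6, -3.0]
grip_width: 26.6
```

```bash
python3 -c "
from h import *
go(535,194,40,-43.3)
ci=camera_info('wrist');cv2.imwrite('pics/w3.png',snapshot('wrist'))
cv2.imwrite('pics/t3.png',snapshot('top'))
print(proj(ci,[[579.8,236.8,70],[596.5,183.2,70],[612.1,129.1,70]]))"
```

```text
t 5.6 tcp [535.3 192.7 141.4] yaw -43.43 tilt [-0. -0. -1.] w 26.6 F [ 0.5 -0.6 -3. ]
ry -0.002 shift [ -0.7 101.4  -1.1]
[[318.41487422 121.79697352]
 [396.13604429 166.40953202]
 [465.827498   209.30880345]]
```

View pics/w3.png

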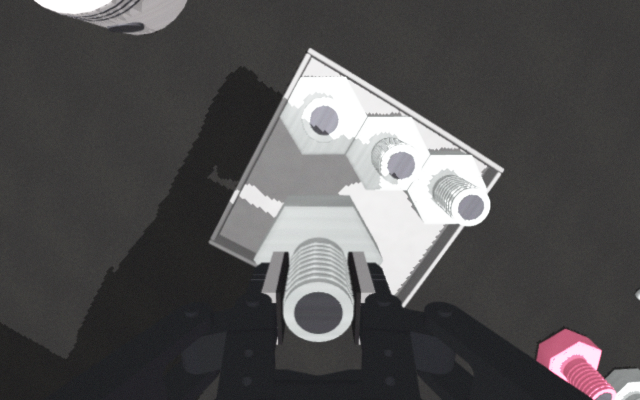

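The row stems are at (324,121), (401,164) and (471,207), which agrees with the top-view positions apart from a constant bias of about 5 px. The held fitting is level and lined up with the notch. Lowering it just short of the notch.

Request:
jog_arm([
  {"tx": -0.7,"ty": 25,"tz": -1.1,"rx": 0,"ry": 0,"rz": 0,"fingers": 1},
  {"tx": 0,"ty": 30,"tz": 0,"rx": 0,"ry": 0,"rz": 0,"fingers": 1},
  {"tx": 0,"ty": 25,"tz": 0,"rx": 0,"ry": 0,"rz": 0,"fingers": 1},
  {"tx": 0,"ty": 15,"tz": 0,"rx": 0,"ry": 0,"rz": 0,"fingers": 1},
  {"tx": 0,"ty": 8,"tz": 0,"rx": 0,"ry": 0,"rz": 0,"fingers": 1},
  {"tx": 0,"ty": 0,"tz": 0,"rx": 0,"ry": 0,"rz": 0,"fingers": 1},
  {"tx": 0,"ty": 0,"tz": 0,"rx": 0,"ry": 0,"rz": 0,"fingers": 1},
])

```text
clock: 6.4
tcp_pos: [535.6, 195.1, 39.3]
tcp_rot: [-0.749, 1.74, -1.74]
contact_force: [0.3, 0.3, -2.6]
grip_width: 26.5
```

```bash
python3 -c "
from h import *
go(542.8,196.4,36,-43.3)"
```

```text
t 6.4 tcp [535.6 195.1  39.3] yaw -43.33 tilt [ 0.001  0.    -1.   ] w 26.5 F [ 0.3  0.3 -2.6]
ry -0.0 shift [-5.9  3.4  4.3]
```

Nothing touched on the way down. Next: slide into the notch, lowering slightly.

Request:
jog_arm([
  {"tx": -2,"ty": 1,"tz": 1.4,"rx": 0,"ry": 0,"rz": 0,"fingers": 1},
  {"tx": -2,"ty": 0.5,"tz": 1.4,"rx": 0,"ry": 0,"rz": 0,"fingers": 1},
  {"tx": -1.5,"ty": 0,"tz": 1.2,"rx": 0,"ry": 0,"rz": 0,"fingers": 1},
  {"tx": -0.6,"ty": 0,"tz": 0.4,"rx": 0,"ry": 0,"rz": 0,"fingers": 1},
  {"tx": 0,"ty": 0,"tz": 0,"rx": 0,"ry": 0,"rz": 0,"fingers": 1},
  {"tx": 0,"ty": 0,"tz": 0,"rx": 0,"ry": 0,"rz": 0,"fingers": 1},
])

```text
clock: 7.0
tcp_pos: [542.4, 196.4, 36.8]
tcp_rot: [-0.751, 1.741, -1.741]
contact_force: [-0.5, -0.5, -3.3]
grip_width: 26.8
```

```bash
python3 -c "
from h import *
go(542.8,196.4,36,-43.3)"
```

```text
t 7.0 tcp [542.4 196.4  36.8] yaw -43.32 tilt [ 0.  0. -1.] w 26.8 F [-0.5 -0.5 -3.3]
ry -0.0 shift [-0.3  0.8  0.3]
```

Request:
jog_arm([
  {"tx": -0.9,"ty": 0.4,"tz": 0.5,"rx": 0,"ry": 0,"rz": 0,"fingers": 1},
  {"tx": -0.9,"ty": 0,"tz": 0.5,"rx": 0,"ry": 0,"rz": 0,"fingers": 1},
  {"tx": 0,"ty": 0,"tz": 0,"rx": 0,"ry": 0,"rz": 0,"fingers": 1},
  {"tx": 0,"ty": 0,"tz": 0,"rx": 0,"ry": 0,"rz": 0,"fingers": 1},
])

```text
clock: 7.4
tcp_pos: [544.1, 197.0, 36.2]
tcp_rot: [-0.752, 1.741, -1.741]
contact_force: [-2.9, -0.3, -3.5]
grip_width: 26.5
```

```bash
python3 -c "
from h import *
go(542.8,196.4,36,-43.3)"
```

```text
t 7.4 tcp [544.1 197.   36.2] yaw -43.32 tilt [-0.001 -0.    -1.   ] w 26.5 F [-2.9 -0.3 -3.5]
ry -0.0 shift [ 1.3  0.2 -0.5]
```

Light contact with the row (about 3 N). Seating, opening halfway and lifting.

Request:
jog_arm([
  {"tx": 0,"ty": 0.8,"tz": 0,"rx": 0,"ry": 0,"rz": 0,"fingers": 1},
  {"tx": 0,"ty": 0.5,"tz": 0,"rx": 0,"ry": 0,"rz": 0,"fingers": 1},
  {"tx": 0,"ty": 0,"tz": 0,"rx": 0,"ry": 0,"rz": 0,"fingers": 0},
  {"tx": 0,"ty": 0,"tz": 0,"rx": 0,"ry": 0,"rz": 0,"fingers": 0},
  {"tx": 0,"ty": 0,"tz": 0,"rx": 0,"ry": 0,"rz": 0,"fingers": 0},
  {"tx": 0,"ty": 0,"tz": 0,"rx": 0,"ry": 0,"rz": 0,"fingers": 0},
  {"tx": 0,"ty": 0,"tz": 0,"rx": 0,"ry": 0,"rz": 0,"fingers": 0},
])

```text
clock: 8.1
tcp_pos: [544.4, 197.1, 35.1]
tcp_rot: [-0.751, 1.741, -1.741]
contact_force: [0.6, 0.2, 0.1]
grip_width: 42.9
```

Request:
jog_arm([
  {"tx": 0,"ty": -8,"tz": 0,"rx": 0,"ry": 0,"rz": 0,"fingers": 0},
  {"tx": 0,"ty": -20,"tz": 0,"rx": 0,"ry": 0,"rz": 0,"fingers": 0},
  {"tx": 0,"ty": -35,"tz": 0,"rx": 0,"ry": 0,"rz": 0,"fingers": 0},
  {"tx": 0,"ty": -35,"tz": 0,"rx": 0,"ry": 0,"rz": 0,"fingers": 0},
  {"tx": 0,"ty": 0,"tz": 0,"rx": 0,"ry": 0,"rz": 0,"fingers": 0},
  {"tx": 0,"ty": 0,"tz": 0,"rx": 0,"ry": 0,"rz": 0,"fingers": 0},
])

```text
clock: 8.7
tcp_pos: [544.6, 197.1, 134.1]
tcp_rot: [-0.749, 1.74, -1.74]
contact_force: [-0.3, 0.4, 0.1]
grip_width: 42.7
```

```bash
python3 -c "
from h import *
go(625.5,-216,134,-45.95)"
```

```text
t 8.7 tcp [544.6 197.1 134.1] yaw -43.31 tilt [ 0.002  0.001 -1.   ] w 42.7 F [-0.3  0.4  0.1]
ry 0.046 shift [229.1  -0.  353.2]
```

Released cleanly. Moving to the second fitting.

Request:
jog_arm([
  {"tx": 0,"ty": 0,"tz": 0,"rx": 0,"ry": 0.046,"rz": 0,"fingers": -1},
  {"tx": 20.8,"ty": 0,"tz": 32.1,"rx": 0,"ry": 0,"rz": 0,"fingers": -1},
  {"tx": 20.8,"ty": 0,"tz": 32.1,"rx": 0,"ry": 0,"rz": 0,"fingers": -1},
  {"tx": 20.8,"ty": 0,"tz": 32.1,"rx": 0,"ry": 0,"rz": 0,"fingers": -1},
  {"tx": 20.8,"ty": 0,"tz": 32.1,"rx": 0,"ry": 0,"rz": 0,"fingers": -1},
  {"tx": 20.8,"ty": 0,"tz": 32.1,"rx": 0,"ry": 0,"rz": 0,"fingers": -1},
  {"tx": 20.8,"ty": 0,"tz": 32.1,"rx": 0,"ry": 0,"rz": 0,"fingers": -1},
  {"tx": 20.8,"ty": 0,"tz": 32.1,"rx": 0,"ry": 0,"rz": 0,"fingers": -1},
])

```text
clock: 9.5
tcp_pos: [595.5, -67.2, 131.9]
tcp_rot: [-0.718, 1.772, -1.77]
contact_force: [2.1, -0.1, 0.4]
grip_width: 85.5
```

Request:
jog_arm([
  {"tx": 20.8,"ty": 0,"tz": 32.1,"rx": 0,"ry": 0,"rz": 0,"fingers": -1},
  {"tx": 20.8,"ty": 0,"tz": 32.1,"rx": 0,"ry": 0,"rz": 0,"fingers": -1},
  {"tx": 20.8,"ty": 0,"tz": 32.1,"rx": 0,"ry": 0,"rz": 0,"fingers": -1},
  {"tx": 20.8,"ty": 0,"tz": 32.1,"rx": 0,"ry": 0,"rz": 0,"fingers": -1},
  {"tx": 0,"ty": 0,"tz": 0,"rx": 0,"ry": 0,"rz": 0,"fingers": -1},
  {"tx": 0,"ty": 0,"tz": 0,"rx": 0,"ry": 0,"rz": 0,"fingers": -1},
  {"tx": 0,"ty": 0,"tz": 0,"rx": 0,"ry": 0,"rz": 0,"fingers": -1},
])

```text
clock: 10.2
tcp_pos: [625.1, -214.8, 132.3]
tcp_rot: [-0.718, 1.772, -1.77]
contact_force: [0.7, -0.1, -0.1]
grip_width: 85.2
```

```bash
python3 -c "
from h import *
go(625.5,-216,32,-45.95)
ci=camera_info('wrist');cv2.imwrite('pics/w4.png',snapshot('wrist'))
t=snapshot('top');cv2.imwrite('pics/t4.png',cv2.resize(t[165:275,195:305],None,fx=5,fy=5,interpolation=cv2.INTER_CUBIC));cv2.imwrite('pics/t4f.png',t)"
```

```text
t 10.2 tcp [ 625.1 -214.8  132.3] yaw -45.91 tilt [-0.001  0.001 -1.   ] w 85.2 F [ 0.7 -0.1 -0.1]
ry 0.001 shift [  0.5 100.3   1.3]
```

View pics/w4.png

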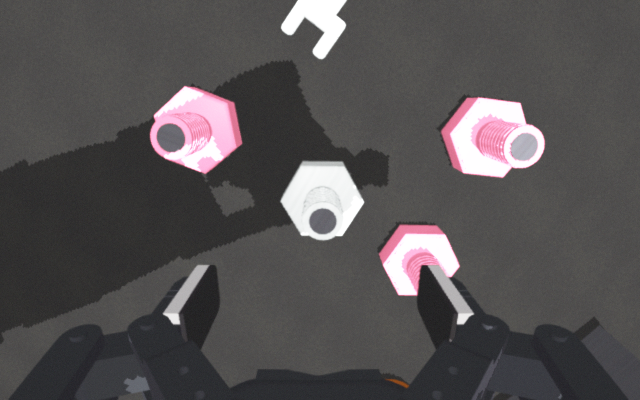

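View pics/t4.png

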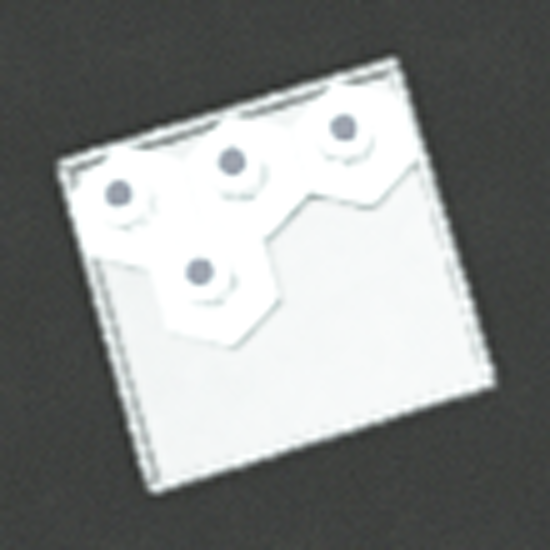

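The white loose fitting is centred at (322,220) with its corners level with the jaws. The right finger clears the nearest pink one at (420,260). The top crop shows the first fitting seated in the a–b notch. Gripping the second.

Request:
jog_arm([
  {"tx": 0.5,"ty": 25,"tz": 1.3,"rx": 0,"ry": 0,"rz": 0,"fingers": -1},
  {"tx": 0,"ty": 25,"tz": 0,"rx": 0,"ry": 0,"rz": 0,"fingers": -1},
  {"tx": 0,"ty": 25,"tz": 0,"rx": 0,"ry": 0,"rz": 0,"fingers": -1},
  {"tx": 0,"ty": 15,"tz": 0,"rx": 0,"ry": 0,"rz": 0,"fingers": -1},
  {"tx": 0,"ty": 10,"tz": 0,"rx": 0,"ry": 0,"rz": 0,"fingers": -1},
  {"tx": 0,"ty": 0,"tz": 0,"rx": 0,"ry": 0,"rz": 0,"fingers": -1},
  {"tx": 0,"ty": 0,"tz": 0,"rx": 0,"ry": 0,"rz": 0,"fingers": 1},
  {"tx": 0,"ty": 0,"tz": 0,"rx": 0,"ry": 0,"rz": 0,"fingers": 1},
])

```text
clock: 11.1
tcp_pos: [626.5, -217.3, 34.4]
tcp_rot: [-0.715, 1.769, -1.772]
contact_force: [0.6, 0.5, 0.1]
grip_width: 59.1
```

Request:
jog_arm([
  {"tx": 0,"ty": 0,"tz": 0,"rx": 0,"ry": 0,"rz": 0,"fingers": 1},
  {"tx": 0,"ty": 0,"tz": 0,"rx": 0,"ry": 0,"rz": 0,"fingers": 1},
  {"tx": 0,"ty": 0,"tz": 0,"rx": 0,"ry": 0,"rz": 0,"fingers": 1},
  {"tx": 0,"ty": 0,"tz": 0,"rx": 0,"ry": 0,"rz": 0,"fingers": 1},
  {"tx": 0,"ty": 0,"tz": 0,"rx": 0,"ry": 0,"rz": 0,"fingers": 1},
  {"tx": 0,"ty": 0,"tz": 0,"rx": 0,"ry": 0,"rz": 0,"fingers": 1},
])

```text
clock: 11.7
tcp_pos: [626.2, -217.3, 33.8]
tcp_rot: [-0.716, 1.77, -1.771]
contact_force: [-0.3, -1.2, 5.7]
grip_width: 26.3
```

Request:
jog_arm([
  {"tx": 0,"ty": -15,"tz": 0,"rx": 0,"ry": 0,"rz": 0,"fingers": 1},
  {"tx": 0,"ty": -30,"tz": 0,"rx": 0,"ry": 0,"rz": 0,"fingers": 1},
  {"tx": 0,"ty": -40,"tz": 0,"rx": 0,"ry": 0,"rz": 0,"fingers": 1},
  {"tx": 0,"ty": -25,"tz": 0,"rx": 0,"ry": 0,"rz": 0,"fingers": 1},
  {"tx": 0,"ty": 0,"tz": 0,"rx": 0,"ry": -0.046,"rz": 0,"fingers": 1},
  {"tx": 0,"ty": 0,"tz": 0,"rx": 0,"ry": 0,"rz": 0,"fingers": 1},
])

```text
clock: 12.3
tcp_pos: [625.9, -217.1, 144.2]
tcp_rot: [-0.751, 1.739, -1.74]
contact_force: [0.2, 1.2, -3.9]
grip_width: 26.4
```

```bash
python3 - <<'E'
from h import *
im=cv2.imread('pics/t4f.png');ci=camera_info('top');g=im.max(2).astype(int)
for n,(x0,y0),z in[('a',(219,204),70),('b',(241,197),70),('c',(264,190),70),('N1',(235,219),70)]:
    w=g[y0-5:y0+6,x0-5:x0+6]; W=np.clip(195-w,0,None)*1.; yy,xx=np.mgrid[y0-5:y0+6,x0-5:x0+6]
    u=(xx*W).sum()/W.sum(),(yy*W).sum()/W.sum();print(n,ray2plane(ci,u,z)[0].round(1))
go(551,139,142,-43.3)
E
```

```text
a [581.1 237.2  70. ]
b [596.3 183.1  70. ]
c [612.1 129.1  70. ]
N1 [542.8 197.6  70. ]
t 12.3 tcp [ 625.9 -217.1  144.2] yaw -43.27 tilt [ 0.001 -0.    -1.   ] w 26.4 F [ 0.2  1.2 -3.9]
ry 0.001 shift [-207.8    2.1 -298.7]
```

```bash
python3 -c "
from h import *
go(552.5,137.3,144,-43.3)"
```

```text
t 12.3 tcp [ 625.9 -217.1  144.2] yaw -43.27 tilt [ 0.001 -0.    -1.   ] w 26.4 F [ 0.2  1.2 -3.9]
ry 0.001 shift [-2.075e+02  1.000e-01 -2.964e+02]
```

Request:
jog_arm([
  {"tx": -10,"ty": 0,"tz": -14.4,"rx": 0,"ry": 0,"rz": 0,"fingers": 1},
  {"tx": -20,"ty": 0,"tz": -28.5,"rx": 0,"ry": 0,"rz": 0,"fingers": 1},
  {"tx": -20,"ty": 0,"tz": -28.5,"rx": 0,"ry": 0,"rz": 0,"fingers": 1},
  {"tx": -20,"ty": 0,"tz": -28.5,"rx": 0,"ry": 0,"rz": 0,"fingers": 1},
  {"tx": -20,"ty": 0,"tz": -28.5,"rx": 0,"ry": 0,"rz": 0,"fingers": 1},
  {"tx": -20,"ty": 0,"tz": -28.5,"rx": 0,"ry": 0,"rz": 0,"fingers": 1},
  {"tx": -20,"ty": 0,"tz": -28.5,"rx": 0,"ry": 0,"rz": 0,"fingers": 1},
  {"tx": -20,"ty": 0,"tz": -28.5,"rx": 0,"ry": 0,"rz": 0,"fingers": 1},
])

```text
clock: 13.1
tcp_pos: [572.2, 40.1, 142.6]
tcp_rot: [-0.752, 1.743, -1.741]
contact_force: [1.1, 0.4, -3.9]
grip_width: 26.6
```

Request:
jog_arm([
  {"tx": -20,"ty": 0,"tz": -28.5,"rx": 0,"ry": 0,"rz": 0,"fingers": 1},
  {"tx": -20,"ty": 0,"tz": -28.5,"rx": 0,"ry": 0,"rz": 0,"fingers": 1},
  {"tx": -12,"ty": 0,"tz": -17,"rx": 0,"ry": 0,"rz": 0,"fingers": 1},
  {"tx": -5.5,"ty": 0,"tz": -8.5,"rx": 0,"ry": 0,"rz": 0,"fingers": 1},
  {"tx": 0,"ty": 0,"tz": 0,"rx": 0,"ry": 0,"rz": 0,"fingers": 1},
  {"tx": 0,"ty": 0,"tz": 0,"rx": 0,"ry": 0,"rz": 0,"fingers": 1},
  {"tx": 0,"ty": 0,"tz": 0,"rx": 0,"ry": 0,"rz": 0,"fingers": 1},
])

```text
clock: 13.8
tcp_pos: [552.8, 136.1, 142.9]
tcp_rot: [-0.75, 1.742, -1.742]
contact_force: [0.2, -0.1, -3.0]
grip_width: 26.6
```

```bash
python3 -c "
from h import *
go(552.5,137.3,40,-43.3)
cv2.imwrite('pics/w5.png',snapshot('wrist'))"
```

```text
t 13.8 tcp [552.8 136.1 142.9] yaw -43.4 tilt [-0. -0. -1.] w 26.6 F [ 0.2 -0.1 -3. ]
ry -0.002 shift [ -0.7 102.9  -1. ]
```

View pics/w5.png

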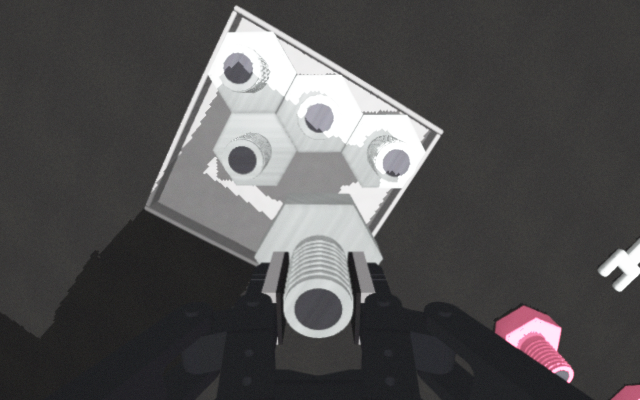

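The first fitting sits flush in its notch at (243,158). The held one is square to the second notch and has room. Lowering it.

Request:
jog_arm([
  {"tx": -0.7,"ty": 25,"tz": -1,"rx": 0,"ry": 0,"rz": 0,"fingers": 1},
  {"tx": 0,"ty": 30,"tz": 0,"rx": 0,"ry": 0,"rz": 0,"fingers": 1},
  {"tx": 0,"ty": 25,"tz": 0,"rx": 0,"ry": 0,"rz": 0,"fingers": 1},
  {"tx": 0,"ty": 15,"tz": 0,"rx": 0,"ry": 0,"rz": 0,"fingers": 1},
  {"tx": 0,"ty": 8,"tz": 0,"rx": 0,"ry": 0,"rz": 0,"fingers": 1},
  {"tx": 0,"ty": 0,"tz": 0,"rx": 0,"ry": 0,"rz": 0,"fingers": 1},
  {"tx": 0,"ty": 0,"tz": 0,"rx": 0,"ry": 0,"rz": 0,"fingers": 1},
])

```text
clock: 14.55
tcp_pos: [553.0, 138.4, 41.1]
tcp_rot: [-0.75, 1.74, -1.741]
contact_force: [0.4, 0.2, -2.8]
grip_width: 26.4
```

```bash
python3 -c "
from h import *
go(559.3,141.8,38.3,-43.3)"
```

```text
t 14.55 tcp [553.  138.4  41.1] yaw -43.33 tilt [ 0.001  0.    -1.   ] w 26.4 F [ 0.4  0.2 -2.8]
ry -0.0 shift [-6.8  2.8  2.3]
```

Request:
jog_arm([
  {"tx": -2,"ty": 1,"tz": 0.7,"rx": 0,"ry": 0,"rz": 0,"fingers": 1},
  {"tx": -2,"ty": 1,"tz": 0.7,"rx": 0,"ry": 0,"rz": 0,"fingers": 1},
  {"tx": -1.8,"ty": 0.5,"tz": 0.6,"rx": 0,"ry": 0,"rz": 0,"fingers": 1},
  {"tx": -1,"ty": 0,"tz": 0.3,"rx": 0,"ry": 0,"rz": 0,"fingers": 1},
  {"tx": 0,"ty": 0,"tz": 0,"rx": 0,"ry": 0,"rz": 0,"fingers": 1},
  {"tx": 0,"ty": 0,"tz": 0,"rx": 0,"ry": 0,"rz": 0,"fingers": 1},
])

```text
clock: 15.15
tcp_pos: [558.9, 141.9, 37.9]
tcp_rot: [-0.75, 1.74, -1.74]
contact_force: [0.5, -0.7, 0.3]
grip_width: 26.6
```

```bash
python3 -c "
from h import *
go(559.3,141.8,38.3,-43.3)"
```

```text
t 15.15 tcp [558.9 141.9  37.9] yaw -43.31 tilt [ 0.001  0.    -1.   ] w 26.6 F [ 0.5 -0.7  0.3]
ry -0.0 shift [-0.2 -0.4  0.3]
```

Request:
jog_arm([
  {"tx": -0.9,"ty": 0,"tz": 0.4,"rx": 0,"ry": 0,"rz": 0,"fingers": 1},
  {"tx": -0.9,"ty": 0,"tz": 0.4,"rx": 0,"ry": 0,"rz": 0,"fingers": 1},
  {"tx": 0,"ty": 0,"tz": 0,"rx": 0,"ry": 0,"rz": 0,"fingers": 1},
  {"tx": 0,"ty": 0,"tz": 0,"rx": 0,"ry": 0,"rz": 0,"fingers": 1},
])

```text
clock: 15.55
tcp_pos: [560.1, 142.3, 37.9]
tcp_rot: [-0.753, 1.741, -1.741]
contact_force: [-6.6, -3.1, 5.6]
grip_width: 26.4
```

```bash
python3 -c "
from h import *
go(559.3,141.8,38.3,-43.3)"
```

```text
t 15.55 tcp [560.1 142.3  37.9] yaw -43.31 tilt [-0.001 -0.    -1.   ] w 26.4 F [-6.6 -3.1  5.6]
ry -0.0 shift [ 0.9 -0.4 -0.2]
```

Contact with the row at about 7 N, and it is on the floor. Releasing and lifting away.

Request:
jog_arm([
  {"tx": 0,"ty": 0,"tz": 0,"rx": 0,"ry": 0,"rz": 0,"fingers": 0},
  {"tx": 0,"ty": 0,"tz": 0,"rx": 0,"ry": 0,"rz": 0,"fingers": 0},
  {"tx": 0,"ty": 0,"tz": 0,"rx": 0,"ry": 0,"rz": 0,"fingers": 0},
  {"tx": 0,"ty": 0,"tz": 0,"rx": 0,"ry": 0,"rz": 0,"fingers": 0},
  {"tx": 0,"ty": -8,"tz": 0,"rx": 0,"ry": 0,"rz": 0,"fingers": 0},
  {"tx": 0,"ty": -25,"tz": 0,"rx": 0,"ry": 0,"rz": 0,"fingers": 0},
  {"tx": 0,"ty": -35,"tz": 0,"rx": 0,"ry": 0,"rz": 0,"fingers": 0},
  {"tx": 0,"ty": -40,"tz": 0,"rx": 0,"ry": 0,"rz": 0,"fingers": 0},
])

```text
clock: 16.35
tcp_pos: [560.0, 142.5, 146.7]
tcp_rot: [-0.753, 1.741, -1.741]
contact_force: [1.0, 0.2, -0.5]
grip_width: 42.6
```

Request:
jog_arm([
  {"tx": 30,"ty": -20,"tz": 30,"rx": 0,"ry": 0,"rz": 0,"fingers": 0},
  {"tx": 30,"ty": 0,"tz": 30,"rx": 0,"ry": 0,"rz": 0,"fingers": 0},
  {"tx": 30,"ty": 0,"tz": 30,"rx": 0,"ry": 0,"rz": 0,"fingers": 0},
  {"tx": 30,"ty": 0,"tz": 30,"rx": 0,"ry": 0,"rz": 0,"fingers": 0},
  {"tx": 30,"ty": 0,"tz": 30,"rx": 0,"ry": 0,"rz": 0,"fingers": 0},
  {"tx": 0,"ty": 0,"tz": 0,"rx": 0,"ry": 0,"rz": 0,"fingers": 0},
  {"tx": 0,"ty": 0,"tz": 0,"rx": 0,"ry": 0,"rz": 0,"fingers": 0},
])

```text
clock: 17.05
tcp_pos: [566.7, -70.1, 166.0]
tcp_rot: [-0.749, 1.742, -1.742]
contact_force: [0.2, -0.2, -0.7]
grip_width: 42.5
```

```bash
python3 - <<'E'
from h import *
im=snapshot('top');ci=camera_info('top');g=im.max(2).astype(int);cv2.imwrite('pics/t6.png',cv2.resize(im[165:275,195:305],None,fx=5,fy=5,interpolation=cv2.INTER_CUBIC))
P={}
for n,(x0,y0),z in[('a',(219,204),70),('b',(241,197),70),('c',(264,190),70),('N1',(235,219),70),('N2',proj(ci,[558.8,142.5,70])[0].round().astype(int),70)]:
    w=g[y0-5:y0+6,x0-5:x0+6]; W=np.clip(195-w,0,None)*1.; yy,xx=np.mgrid[y0-5:y0+6,x0-5:x0+6]
    u=(xx*W).sum()/W.sum(),(yy*W).sum()/W.sum();P[n]=ray2plane(ci,u,z)[0][:2];print(n,P[n].round(1))
for a,b in('ab','bc',('N1','a'),('N1','b'),('N2','b'),('N2','c'),('N1','N2')): print(a,b,np.linalg.norm(P[a]-P[b]).round(1))
print(read_state()['clock'])
E
```

```text
a [581.2 237.2]
b [597.1 183.7]
c [612.4 129.1]
N1 [542.8 197.5]
N2 [559.  142.9]
a b 55.8
b c 56.7
N1 a 55.2
N1 b 56.0
N2 b 55.8
N2 c 55.2
N1 N2 57.0
17.1
```

View pics/t6.png

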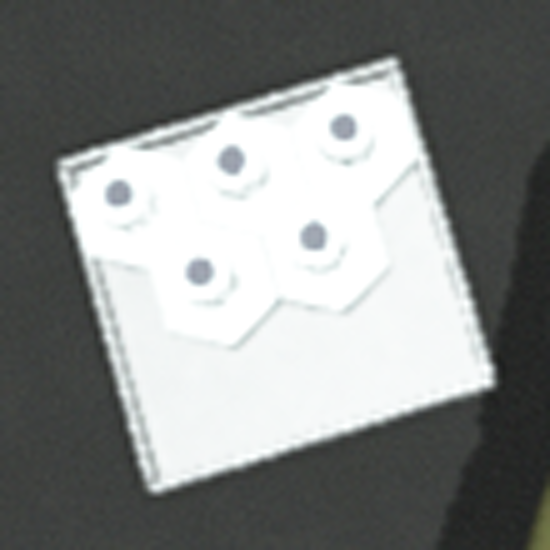

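The crop shows all five packed, with the new stems at (200,271) and (314,237). Every spacing is 57.0 mm or less, so I'm handing it in.

```bash
python3 -c "
from plant import *
print(sign_off())"
```

```text
the job is handed in; nothing more can be done
None
```

I packed both loose white fittings, stems up, into the two notches of the row and handed the job in at about 17 s of the 61 s allowed. Each one was slid against the row with light contact (about 3 N and 7 N) before I let go.

- **Spacing:** the last top-camera check put neighbouring centres 55.2 to 57.0 mm apart; the limit is 58.5 mm. The widest is between the two new fittings, at 57.0 mm.
- **Upright and lined up:** all five looked upright, with their flats in line with the row. I judged this by eye from the final picture and did not measure the tilt or angles.
- **On the floor:** the gripper let each new fitting go at the height where it rests on the tray floor. The force reading showed floor contact for the second one.
- **Bystanders:** I did not measure the piston, spanner, jar and pink look-alikes again at the end. The arm's path stayed clear of them, and the force readings showed nothing unexpected.

No check failed. The wrist camera had a steady bias of about 5 pixels against the top camera, so I placed the fittings by the top-camera positions.

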